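# Load the tape stand and lock the roll with its click-on collar

## Robot

A 7-joint arm with a two-finger parallel gripper is mounted at the origin on a cart in front of the work surface, level with it; the furniture and walls round the work are solid. World frame = base frame: x ahead of the robot, y to its left, z up, the work surface at z = 0. Lengths are in m, angles in degrees, forces in N, time in s.
With the tool pointing down it reaches from about 0.425 to 0.875 m from the base axis. Payload 4.7 kg.
Tool frame: the origin (TCP) lies between the finger pads; the fingertips stand 17 mm ahead of it and the grasp point (between the pads) lies 2 mm behind it; z points along the fingers, y is the line along which they close (so a half turn about z gives the same grasp; the last joint's range is limited). The gripper opens to 87 mm and grips with 3 to 60 N. Pads are 19 mm wide; open, the fingers measure 117 mm over their backs; the gripper's body (75 mm by 190 mm) begins 51 mm behind the grasp point.
Start: joints at [76.438, 18.392, -4.016, 83.108, 1.295, 78.541, -3.26], TCP at [0.161, -0.63, 0.24] pointing down, gripper open.
Joint ranges: [-163.93, 163.93], [-17.29, 119.83], [-79.2, 71.16], [3.27, 140.29], [-89.18, 269.18], [5.43, 117.66], [-154.24, 154.24]. Speed limits (degrees/s): [147.25, 147.25, 180, 180, 180, 180, 180].

## Interface

Orientations are given as [roll, pitch, yaw] about the fixed x, y, z axes, in that order (R = Rz(yaw) Ry(pitch) Rx(roll)).
In Python, from cell import env, cams gives the robot as it stands.
- The arm moves only by the shell command python3 -m pendant 'ROWS' [FORCE]. ROWS is JSON, a list of rows, each an object of numbers: "tx", "ty", "tz": the shift along the tool's x, y, z each as a share of 0.05 m, from -1 to 1; "spin": the turn about the tool's z as a share of 4 degrees, from -1 to 1; "claw": the closure, from 0 (fully open) to 1 (shut). A call has 1 to 10 rows; each row shifts and turns the commanded pose from where the row before left it, along the tool's axes as they then stand; what a row does not reach is not made up. A row lasts 1/8 s, in which the tool goes at most 62.5 mm and 10.7 degrees, less where a joint would pass 70% of its speed; a pose out of reach is approached as far as the arm can. A call with a number of a shift or a turn outside -1 to 1 is refused whole. A call with a gripper value outside its range is refused whole. The fingers move at their own pace and stop on an object; FORCE is the grip in N (left out, the last holds). Time passes only in rows, so rows that do not move let the fingers close. It gives the time, the measured TCP pose, the force, the opening and the grip force at its end, in the units of the state.
- env.get_obs(): the state, without advancing time (a new reading comes with each control period).
- cams.read_camera(name): name is "scene" or "top" or "wrist"; returns the picture (400x640x3 uint8, red, green, blue); there is no depth.
- cams.camera_info(name): a dict with "fx", "fy", "cx", "cy" (pixels), "k1" (the pictures are not rectified: a ray, as slopes to the right and down, at radius r is drawn at 1 + k1 r^2 times it, then the intrinsics apply), "rvec" (rotation vector, rad) and "tvec" (3), from world to camera coordinates, as OpenCV has them. Camera axes: x right, y down, z forward; pixel columns grow to the right and rows downward; lengths in m; the calibration is good to about 2 mm. A picture is of the moment at which its call begins: read the wrist's pose just before it. camera_info takes no time and is no camera call; for the wrist camera it gives the pose at the moment of the call.
- env.sign_off(): hands the job in; it is judged then, once.
The state is a dict: "time_s": time; "qpos": joint angles; "joint_velocities": joint speeds; "effort": joint torques, N m; "tool_pos": TCP position; "tool_rot": TCP orientation; "force": force on the tool from outside, world axes, zero at the start; "wrist_torque": the same for the moment, N m; "grip_width": finger opening in m; "grasp_force": force on a finger pad.
Only numpy, scipy, OpenCV 4.12 (cv2) and the standard library are available. Lean on these libraries where they do the work, as an engineer would, in place of code of your own. Each camera call takes 0.05 s, during which the arm holds its last target. There are 200 camera calls.

## Task

Load the tape stand: put the broad flat roll of dressing tape over the upright spindle, flat down on the foot, then slide the metal collar onto the spindle above it, past the pair of sprung balls, just until you feel them click into the groove inside the collar, and leave it held there. The height of the balls differs from stand to stand, so feel for the click: push gently, never force the collar, and do not ram it onto the roll. Do not disturb the other things on the table.

Things in the scene. Friction and masses are not known exactly. Their poses are not given: they have to be found in the camera images.
- stand: Tape stand, fixed: round white foot 100 mm across, 8 mm thick; on it a tapered boss, 25 mm across at its root, 6 mm high; upright steel spindle 16 mm in diameter. Origin: on the spindle's axis at table height, z up. Two sprung steel balls stand 3.4 mm out of dark slots on the -x and +x sides, both at one height, 39 to 64 mm above the table: it differs from start to start, then stays.
- spindle_tip (a point): Tip of the stand's spindle, on its axis, 76 mm above the table. The last 6 mm taper from 16 mm to 8 mm in diameter.
- roll: Broad flat roll of dressing tape, off-white on a brown core: 62 mm across, 20 mm tall, through hole 28 mm (passes the balls freely, over 1 mm clearance round the boss). Stands flat on the table. Origin: centre of its underside; z: axis of the hole. 50 to 100 g. On the stand its underside is 8 mm, its top 28 mm above the table.
- collar: Plain turned aluminium sleeve, 36 mm outside diameter, 24 mm tall, bore 18 mm (1 mm clearance round the spindle), standing right way up on the table. Origin: centre of its underside; z: axis of the bore. 40 to 85 g. Mouth at the underside flared at 45 degrees, 23.2 mm wide, down to the 18 mm bore 2.6 mm up. V groove round the inside from 6.2 to 10.8 mm above the underside.
- collar_groove (a point): On the collar's axis at the groove's deepest line, 8.5 mm above the underside. At the click it is level with the balls. Going down, the mouth meets the balls about 9.5 mm before that: a push of 4 to 12 N for some 3 mm, then 1 to 2 N; at the click the balls pull it down with some 5 N, and 1 to 2 mm beyond it resists with 4 N or more. Let go within 2 mm of the click, it centres itself. Past it, draw it back up.
- ball_front (a joint): How far the ball on the stand's -x side is pressed into the spindle, m: 0 out and free; about 0.0006 in the collar's groove (clicked); about 0.002 under the plain bore. Spring: 3.6 N when just touched, 6 N at 2 mm.
- ball_back (a joint): The same for the ball on the stand's +x side.
- tape_roll_3: Bystander, to be left alone: a tall narrow surgical tape roll, 47 mm across, 56 mm tall, standing on the table. Origin: centre of its underside.
- tape_roll_1: Bystander, to be left alone: a tall narrow surgical tape roll, 45 mm across, 48 mm tall, standing on the table. Origin: centre of its underside.
- vial_dark: Bystander, to be left alone: a dark vial, 31 mm across, 62 mm tall, standing on the table. Origin: centre of its underside.
- tablet_box_2: Bystander, to be left alone: a tablet box, 56x86x36 mm, standing on the table. Origin: centre of its underside.
- vial_green_label: Bystander, to be left alone: a small vial with a green label, 24 mm across, 50 mm tall, standing on the table. Origin: centre of its underside.
- vial_clear: Bystander, to be left alone: a pale vial, 30 mm across, 62 mm tall, standing on the table. Origin: centre of its underside.
Mind the look-alikes: they are no part of the job. Of the things that look like the roll, the smallest one is meant. What is shaped like the collar but pink is not meant.

How it is judged (in metres and radians):
On the way, in this order (a step that is already met when the one before it is completed fails the run):
1. the tape roll lies flat on the stand's foot, round the spindle (horizontal distance between roll and stand below 0.004 m and z of roll in the frame of stand below 0.011 m and angle between roll's own z axis and vertical below 0.08 rad), for 0.2 s.
2. the collar is on the spindle with the balls clicked into its groove, the roll below it (all of step 1 and horizontal distance between collar and stand below 0.003 m and angle between collar's own z axis and vertical below 0.08 rad and z of collar in the frame of stand between 0.0285 and 0.0575 m and value of joint ball_front between 0.0002 and 0.0013 m and value of joint ball_back between 0.0002 and 0.0013 m), for 0.2 s.
At the end, for the whole second after the job is handed in: Roll flat on the foot round the spindle (4 mm off axis, underside up to 11 mm high, tilt 0.08 rad); collar above it on the spindle (3 mm off axis, tilt 0.08 rad, underside 28.5 to 57.5 mm high), both balls in its groove (pressed 0.2 to 1.3 mm); both at rest (all of step 2 and linear speed of each of collar, roll below 0.02 m/s); the robot touches nothing.
It fails at once if the collar pressed on the stand (spindle and balls) with more than 40 N (contact force between collar and stand above 40 N).
It fails at once if the collar pressed on the roll with more than 12 N (contact force between collar and roll above 12 N).
It fails at once if a bystander moved by more than 30 mm (distance of any of tape_roll_3, tape_roll_1, vial_dark, tablet_box_2, vial_green_label, vial_clear from where it was at the start of the episode above 0.03 m).
It also fails if it takes over 64 s, if anything falls off the work surface, if the arm or the gripper's body presses on something with over 40 N, if the wrist force passes 120 N, or if a joint passes its speed limit or range.

## Working session

There is one attempt and no reset: what is moved stays moved. The work goes in short steps, Python scripts to look and compute and a shell command to move; the robot and the scene stay as the last step left them, time stands still between calls to the robot, and variables do not carry over. Pictures are saved under pics/ and viewed, at most 11 in all, crops included, and the job is handed in when it is done.

```bash
ls; mkdir -p pics; python3 - <<'E'
from cell import env,cams
import cv2
o=env.get_obs();print({k:o[k] for k in('time_s','tool_pos','tool_rot','grip_width','force')})
for n in('scene','top'):
    im=cams.read_camera(n);cv2.imwrite(f'pics/{n}0.png',im[:,:,::-1])
    i=cams.camera_info(n);print(n,i)
E
```

```text
pics
{'time_s': 0.0, 'tool_pos': array([ 0.16114502, -0.62916866,  0.23845205]), 'tool_rot': array([-1.79890484e+02,  3.49580270e-03,  1.43704329e+01]), 'grip_width': 0.08683867898322319, 'force': array([-1.13852822, -0.01244602, -0.37567811])}
scene {'fx': 438.5728336641666, 'fy': 438.5728336641666, 'cx': 313.29725777051397, 'cy': 196.66631800463276, 'k1': -0.030636102649594918, 'rvec': array([ 0.87522805, -2.187113  ,  1.37481633]), 'tvec': array([0.26435259, 0.29019897, 0.71979091])}
top {'fx': 368.8370531418103, 'fy': 368.8370531418103, 'cx': 320.09991281299074, 'cy': 206.82478423458815, 'k1': 0.013709142788679192, 'rvec': array([ 2.21766629, -1.99918048,  0.20109062]), 'tvec': array([-0.2176146 ,  0.53153054,  1.25836193])}
```

View pics/scene0.png

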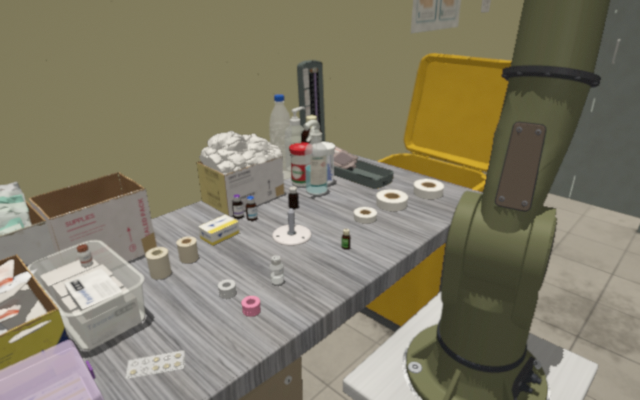

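View pics/top0.png

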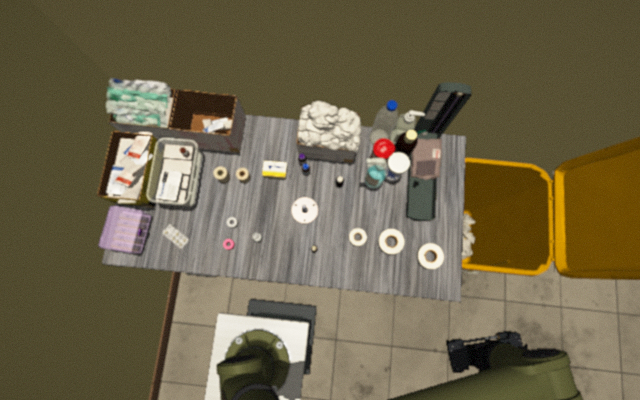

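Scene view: three broad rolls at (365,215), (392,200) and (428,188), a grey collar at (228,288), a pink one at (251,306), and the stand at (292,234). In the top view the rolls are at (358,237), (392,241) and (430,256), the collar at (232,222), the pink one at (228,244), and the stand at (304,210). I choose the roll at top (358,237), the smallest, and the grey collar at (232,222). Next is a close crop to check.

```bash
cat > h.py <<'E'
import numpy as np,cv2
from cell import env,cams
def ray(name,px,z,info=None):
    i=info or cams.camera_info(name)
    K=np.array([[i['fx'],0,i['cx']],[0,i['fy'],i['cy']],[0,0,1]]);R=cv2.Rodrigues(np.array(i['rvec']))[0];t=np.array(i['tvec'])
    p=cv2.undistortPoints(np.array([[px]],float),K,np.array([i['k1'],0,0,0.]))[0,0]
    d=R.T@np.array([p[0],p[1],1]);c=-R.T@t
    return c+d*(z-c[2])/d[2]
def proj(name,P,info=None):
    i=info or cams.camera_info(name)
    K=np.array([[i['fx'],0,i['cx']],[0,i['fy'],i['cy']],[0,0,1]])
    return cv2.projectPoints(np.array(P,float).reshape(-1,3),np.array(i['rvec'],float),np.array(i['tvec'],float),K,np.array([i['k1'],0,0,0.]))[0][:,0]
E
python3 - <<'E'
from h import *
im=cv2.imread('pics/top0.png')
c=im[150:275,205:455];cv2.imwrite('pics/topc.png',cv2.resize(c,(800,400),interpolation=cv2.INTER_CUBIC))
for n,p,z in [('roll',(358,237),.02),('big',(392,241),.02),('big2',(430,256),.02),('collar',(232,222),.024),('pink',(228,244),.024),('stand',(304.5,210),.008)]:print(n,ray('top',p,z))
E
```

```text
roll [ 0.46208767 -0.30751671  0.02      ]
big [ 0.46037695 -0.42970254  0.02      ]
big2 [ 0.42115511 -0.56703095  0.02      ]
collar [0.46878593 0.14927542 0.024     ]
pink [0.38883986 0.15144002 0.024     ]
stand [ 0.54260605 -0.10474332  0.008     ]
```

View pics/topc.png

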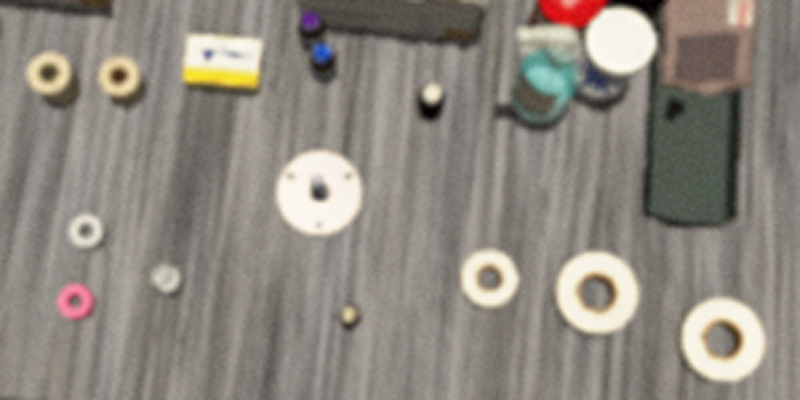

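The crop confirms it: the smallest broad roll is at (357.8,236.9), the grey collar at (231.9,222.2) and the stand's foot centre at (304.7,210). I move above the roll.

```bash
python3 -m pendant '[{"tx":0.74,"ty":-0.47},{"tx":0.74,"ty":-0.47},{"tx":0.74,"ty":-0.47},{"tx":0.74,"ty":-0.47},{"tx":0.74,"ty":-0.47},{"tx":0.74,"ty":-0.47},{"tx":0.74,"ty":-0.47},{"tx":0.74,"ty":-0.47},{"tx":0.74,"ty":-0.47},{"tx":0.74,"ty":-0.47}]'
python3 -m pendant '[{"tz":0.4},{"tz":0.4},{}]'
python3 - <<'E'
from h import *
o=env.get_obs();print({k:o[k] for k in('time_s','tool_pos','tool_rot','qpos')})
i=cams.camera_info('wrist');im=cams.read_camera('wrist');cv2.imwrite('pics/w1.png',im[:,:,::-1])
np.save('w1.npy',i,allow_pickle=True)
R=cv2.Rodrigues(np.array(i['rvec']))[0];print(-R.T@i['tvec'],R[2],proj('wrist',[.462,-.3075,.02],i),i['fx'],i['k1'])
E
```

```text
{'time_s': 0.1, 'tool_pos': array([ 0.16116177, -0.62923284,  0.23859265]), 'tool_rot': array([-1.79904074e+02,  3.99888716e-03,  1.43695324e+01]), 'qpos': array([76.43914756, 18.433722  , -4.01646208, 83.1668488 ,  1.29386328,
       78.54052529, -3.26155062])}
[ 0.24339268 -0.60927794  0.38334864] [-0.29409563 -0.07267183 -0.95300922] [[  40.20122697 -250.1545708 ]] 347.8011372221508 -0.03929273919244642invalid input at $[0]: expected keys tx, ty, tz, spin, claw
invalid input at $[0]: expected keys tx, ty, tz, spin, claw
```

View pics/w1.png

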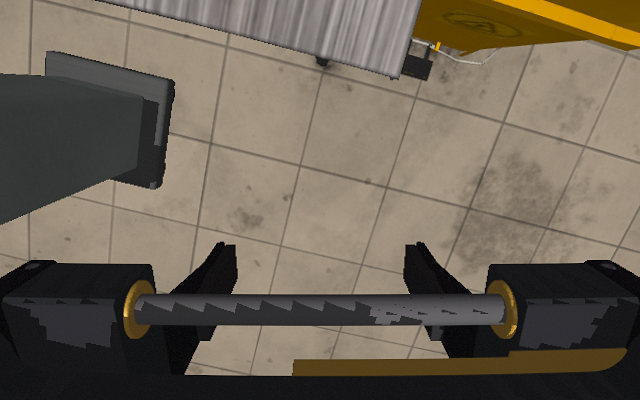

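The move was refused because every row needs all five keys. The picture shows only floor, the table edge and the gripper, with the fingertips near (225,250) and (415,250).

```bash
python3 -m pendant '[{"tx":0.74,"ty":-0.47,"tz":0,"spin":0,"claw":0},{"tx":0.74,"ty":-0.47,"tz":0,"spin":0,"claw":0},{"tx":0.74,"ty":-0.47,"tz":0,"spin":0,"claw":0},{"tx":0.74,"ty":-0.47,"tz":0,"spin":0,"claw":0},{"tx":0.74,"ty":-0.47,"tz":0,"spin":0,"claw":0},{"tx":0.74,"ty":-0.47,"tz":0,"spin":0,"claw":0},{"tx":0.74,"ty":-0.47,"tz":0,"spin":0,"claw":0},{"tx":0.74,"ty":-0.47,"tz":0,"spin":0,"claw":0},{"tx":0.6,"ty":-0.47,"tz":0.2,"spin":0,"claw":0},{"tx":0,"ty":0,"tz":0,"spin":0,"claw":0}]'
python3 - <<'E'
from h import *
o=env.get_obs();print({k:o[k] for k in('time_s','tool_pos','tool_rot','qpos','force')})
i=cams.camera_info('wrist');im=cams.read_camera('wrist');cv2.imwrite('pics/w2.png',im[:,:,::-1])
np.save('w2.npy',i,allow_pickle=True)
R=cv2.Rodrigues(np.array(i['rvec']))[0];print(-R.T@i['tvec'],R[2],proj('wrist',[.462,-.3075,.02],i))
E
```

```text
time_s: 1.4
tool_pos: [0.4266, -0.34, 0.2287]
tool_rot: [-179.9, -0.0, 14.8]
force: [-0.6, -0.8, -0.0]
grip_width: 0.0872
grasp_force: 0.0
{'time_s': 1.4, 'tool_pos': array([ 0.42662118, -0.33996741,  0.22869155]), 'tool_rot': array([-1.79867255e+02, -5.90286411e-03,  1.47592710e+01]), 'qpos': array([ 53.58007945,   7.05491377, -19.21406732,  98.36426347,
         2.30312413,  75.07849698, -41.33696975]), 'force': array([-0.64024206, -0.8088611 , -0.0040997 ])}
[ 0.508726   -0.31955714  0.37348565] [-0.29351129 -0.07411305 -0.95307837] [[297.739722   135.61884078]]
```

View pics/w2.png

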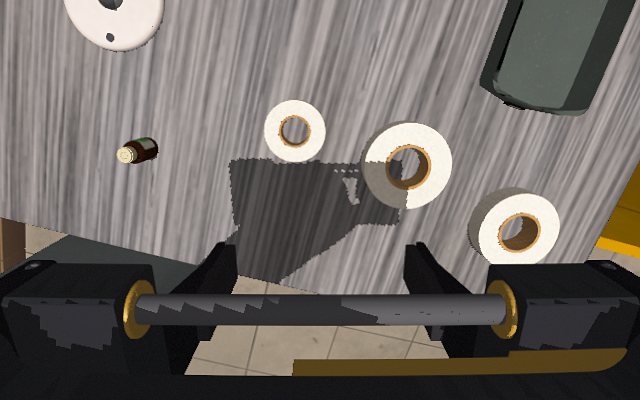

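The wrist view shows the chosen smallest roll at (295,131), the larger rolls at (408,166) and (515,232), the green vial at (138,150) and the stand's foot at (113,5). I fit circles on the roll's top.

```bash
cat >> h.py <<'E'
def circ(im,info,box,z,lo,hi,r_nom=None,sat=60):
    """bright/unsaturated blob in box (x0,y0,x1,y1): world circle through outer contour at height z"""
    x0,y0,x1,y1=box;hsv=cv2.cvtColor(im,cv2.COLOR_BGR2HSV)[y0:y1,x0:x1]
    m=cv2.inRange(hsv,(0,0,lo),(180,sat,hi))
    c=max(cv2.findContours(m,cv2.RETR_EXTERNAL,cv2.CHAIN_APPROX_NONE)[0],key=cv2.contourArea)[:,0]+[x0,y0]
    P=np.array([ray('wrist',p,z,info)[:2] for p in c.astype(float)])
    from scipy.optimize import least_squares
    f=lambda v:np.hypot(*(P-v[:2]).T)-v[2]
    s=least_squares(f,[*P.mean(0),.03],loss='soft_l1',f_scale=.0005)
    return s.x,np.abs(s.fun).max(),len(c)
def to_tool(goal,o=None):
    o=o or env.get_obs();from scipy.spatial.transform import Rotation as Ro
    R=Ro.from_euler('xyz',o['tool_rot'],degrees=True).as_matrix()
    return R.T@(np.array(goal)-o['tool_pos'])/.05
E
python3 - <<'E'
from h import *
im=cv2.imread('pics/w2.png');i=np.load('w2.npy',allow_pickle=True).item()
for lo in(190,205,220):
    r=circ(im,i,(255,90,335,175),.02,lo,255);print(r)
print(to_tool([*r[0][:2],.023]))
print(ray('wrist',(295,131),.02,i))
E
```

```text
(array([ 0.46526907, -0.30301077,  0.03055241]), np.float64(0.0007042315883577892), 176)
(array([ 0.46524351, -0.30306899,  0.03043658]), np.float64(0.0007191642750639868), 173)
(array([ 0.4652803 , -0.30302117,  0.03027429]), np.float64(0.0008129367682352222), 172)
[ 0.97774052 -0.55863443  4.1206518 ]
[ 0.46577013 -0.30375165  0.02      ]
```

```bash
python3 -m pendant '[{"tx":0.33,"ty":-0.19,"tz":0.5,"spin":0,"claw":0},{"tx":0.33,"ty":-0.19,"tz":0.7,"spin":0,"claw":0},{"tx":0.32,"ty":-0.18,"tz":0.7,"spin":0,"claw":0},{"tx":0,"ty":0,"tz":0.7,"spin":0,"claw":0},{"tx":0,"ty":0,"tz":0,"spin":0,"claw":0},{"tx":0,"ty":0,"tz":0,"spin":0,"claw":0}]'
python3 - <<'E'
from h import *
print(to_tool([.4653,-.303,.023]))
E
```

```text
time_s: 2.2
tool_pos: [0.4652, -0.3062, 0.1009]
tool_rot: [179.9, -0.0, 14.3]
force: [0.4, -0.4, 0.2]
grip_width: 0.087
grasp_force: 0.0
[ 0.01641786 -0.06444926  1.55731461]
```

```bash
python3 -m pendant '[{"tx":0.02,"ty":-0.06,"tz":0.5,"spin":0,"claw":0},{"tx":0,"ty":0,"tz":0.5,"spin":0,"claw":0},{"tx":0,"ty":0,"tz":0.4,"spin":0,"claw":0},{"tx":0,"ty":0,"tz":0.15,"spin":0,"claw":0},{"tx":0,"ty":0,"tz":0,"spin":0,"claw":0},{"tx":0,"ty":0,"tz":0,"spin":0,"claw":0.6},{"tx":0,"ty":0,"tz":0,"spin":0,"claw":0.6},{"tx":0,"ty":0,"tz":0,"spin":0,"claw":0.6},{"tx":0,"ty":0,"tz":0,"spin":0,"claw":0.6}]' 15
python3 - <<'E'
from h import *
print(to_tool([.4653,-.303,.023]))
E
```

```text
time_s: 3.32
tool_pos: [0.4656, -0.3017, 0.0225]
tool_rot: [180.0, -0.0, 14.4]
force: [0.6, -0.3, 2.8]
grip_width: 0.0631
grasp_force: 15.0
[-0.01271637  0.02339842 -0.00932135]
```

The roll is held (opening 63 mm, grip 15 N). I lift it and move to a spot with a view of the stand.

```bash
python3 -m pendant '[{"tx":0,"ty":0,"tz":-0.3,"spin":0,"claw":0.6},{"tx":0,"ty":0,"tz":-0.8,"spin":0,"claw":0.6},{"tx":0,"ty":0,"tz":-0.9,"spin":0,"claw":0.6},{"tx":0.3,"ty":-0.5,"tz":-0.9,"spin":0,"claw":0.6},{"tx":0.3,"ty":-0.8,"tz":-0.6,"spin":0,"claw":0.6},{"tx":0.3,"ty":-0.8,"tz":-0.2,"spin":0,"claw":0.6},{"tx":0.3,"ty":-0.8,"tz":0,"spin":0,"claw":0.6},{"tx":0.3,"ty":-0.6,"tz":0,"spin":0,"claw":0.6},{"tx":0,"ty":0,"tz":0,"spin":0,"claw":0.6},{"tx":0,"ty":0,"tz":0,"spin":0,"claw":0.6}]'
python3 -m pendant '[{"tx":0,"ty":0,"tz":0,"spin":0,"claw":0.6},{"tx":0,"ty":0,"tz":0,"spin":0,"claw":0.6}]'
python3 - <<'E'
from h import *
o=env.get_obs();print(o['tool_pos'],o['tool_rot'])
i=cams.camera_info('wrist');im=cams.read_camera('wrist')[:,:,::-1].copy();cv2.imwrite('pics/w3.png',im)
np.save('w3.npy',i,allow_pickle=True)
print(proj('wrist',[[.545,-.10,.008],[.545,-.1,.076]],i))
E
```

```text
time_s: 4.58
tool_pos: [0.4943, -0.1141, 0.2074]
tool_rot: [179.9, 0.0, 14.3]
force: [0.5, -0.4, -0.8]
grip_width: 0.0628
grasp_force: 15.0
time_s: 4.82
tool_pos: [0.4943, -0.1143, 0.207]
tool_rot: [-180.0, 0.0, 14.3]
force: [0.1, -0.5, -1.0]
grip_width: 0.0632
grasp_force: 15.0
[ 0.4943145  -0.11434036  0.20697257] [-1.79999445e+02  1.67966582e-02  1.42650031e+01]
[[318.02484464 126.16996665]
 [317.47136655 134.36411551]]
```

View pics/w3.png

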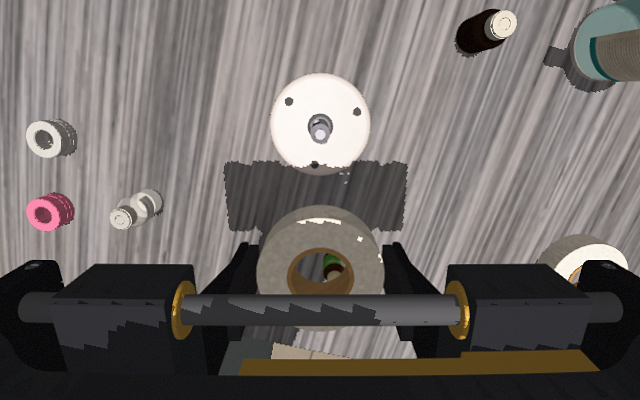

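The wrist view shows the foot's centre at (320,123), the spindle tip at (319,133), and the held roll with its hole at about (320,275). The grey collar is at (45,138), the pink one at (48,212) and the pale vial at (125,215).

```bash
python3 - <<'E'
from h import *
im=cv2.imread('pics/w3.png');i=np.load('w3.npy',allow_pickle=True).item()
for lo in(200,225):print('foot',circ(im,i,(255,60,385,185),.008,lo,255))
print('tip',ray('wrist',(319.5,133),.076,i))
tcp=np.array([.4943,-.1142]);a=np.radians(14.3);X=np.array([np.cos(a),np.sin(a)])
th=np.radians(14.3+np.array([0,90,-90]))
for nm,r,z in(('topouter',.031,.2045),('botouter',.031,.1845),('tophole',.014,.2045)):
    P=[[*(tcp+r*np.array([np.cos(t),np.sin(t)])),z] for t in th];print(nm,proj('wrist',P,i).round(1).tolist())
for lo in(150,170):print('collar',circ(im,i,(20,112,62,165),.024,lo,255))
cv2.imwrite('pics/c3.png',np.hstack([cv2.resize(im[200:305,250:390],(560,420),interpolation=2),cv2.resize(im[105:165,280:320+40],(240,180))[:,:] .repeat(1,0) if 0 else cv2.copyMakeBorder(cv2.resize(im[112:165,20:80],(240,212),interpolation=2),0,208,0,0,0)]))
E
```

```text
foot (array([ 0.54675066, -0.10128531,  0.04770265]), np.float64(0.012853345339076741), 291)
foot (array([ 0.54660788, -0.10124427,  0.04711509]), np.float64(0.012401345070238698), 283)
tip [ 0.54641871 -0.10128239  0.076     ]
topouter [[318.1, 216.4], [253.6, 277.3], [383.1, 277.3]]
botouter [[318.4, 202.9], [260.4, 258.3], [376.7, 258.2]]
tophole [[318.2, 250.8], [289.0, 277.4], [347.6, 277.4]]
collar (array([0.46914292, 0.15799109, 0.02162378]), np.float64(0.012520599127945585), 286)
collar (array([0.47102377, 0.15703206, 0.01982003]), np.float64(0.016422434111832456), 221)
```

View pics/c3.png

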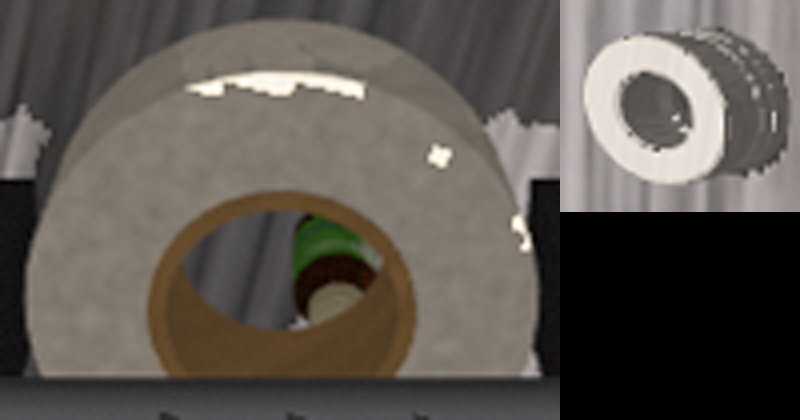

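Held roll relative to the TCP in the camera: about -0.7 mm in x and +1.1 mm in y. Stand in the camera: (0.5466,-0.1013). So the TCP target is (0.547,-0.1001).

```bash
python3 -m pendant '[{"tx":0.5,"ty":0,"tz":0.2,"spin":0,"claw":0.6},{"tx":0.59,"ty":-0.02,"tz":0.5,"spin":0,"claw":0.6},{"tx":0,"ty":0,"tz":0.7,"spin":0,"claw":0.6},{"tx":0,"ty":0,"tz":0,"spin":0,"claw":0.6},{"tx":0,"ty":0,"tz":0,"spin":0,"claw":0.6}]'
python3 - <<'E'
from h import *
print(to_tool([.547,-.1001,.033]))
E
```

```text
time_s: 5.5
tool_pos: [0.5475, -0.0993, 0.1381]
tool_rot: [180.0, -0.1, 14.3]
force: [0.5, -0.9, 0.2]
grip_width: 0.0632
grasp_force: 15.0
[-0.01616515  0.0116062   2.10172466]
```

```bash
python3 -m pendant '[{"tx":-0.01,"ty":0.01,"tz":0.5,"spin":0,"claw":0.6},{"tx":0,"ty":0,"tz":0.6,"spin":0,"claw":0.6},{"tx":0,"ty":0,"tz":0.6,"spin":0,"claw":0.6},{"tx":0,"ty":0,"tz":0.15,"spin":0,"claw":0.6},{"tx":0,"ty":0,"tz":0,"spin":0,"claw":0.6},{"tx":0,"ty":0,"tz":0,"spin":0,"claw":0.6}]'
python3 - <<'E'
from h import *
print(to_tool([.547,-.1001,.031]))
E
```

```text
time_s: 6.25
tool_pos: [0.5481, -0.0998, 0.0464]
tool_rot: [179.9, -0.1, 14.4]
force: [-0.5, -0.3, -1.1]
grip_width: 0.0629
grasp_force: 15.0
[-0.02378065  0.0008197   0.30712485]
```

```bash
python3 -m pendant '[{"tx":-0.02,"ty":0,"tz":0.1,"spin":0,"claw":0.6},{"tx":0,"ty":0,"tz":0.1,"spin":0,"claw":0.6},{"tx":0,"ty":0,"tz":0.08,"spin":0,"claw":0.6},{"tx":0,"ty":0,"tz":0,"spin":0,"claw":0.6},{"tx":0,"ty":0,"tz":0,"spin":0,"claw":0.6}]'
```

```text
time_s: 6.88
tool_pos: [0.5458, -0.0997, 0.0304]
tool_rot: [-180.0, 0.0, 14.4]
force: [0.5, -0.4, 0.1]
grip_width: 0.0629
grasp_force: 15.0
```

```bash
python3 -m pendant '[{"tx":0,"ty":0,"tz":0.02,"spin":0,"claw":0.6},{"tx":0,"ty":0,"tz":0,"spin":0,"claw":0.05},{"tx":0,"ty":0,"tz":0,"spin":0,"claw":0.05},{"tx":0,"ty":0,"tz":0,"spin":0,"claw":0.05},{"tx":0,"ty":0,"tz":0,"spin":0,"claw":0.05},{"tx":0,"ty":0,"tz":-0.4,"spin":0,"claw":0.05},{"tx":0,"ty":0,"tz":-0.9,"spin":0,"claw":0.05},{"tx":0,"ty":0,"tz":-0.9,"spin":0,"claw":0.05},{"tx":-0.5,"ty":0,"tz":-0.9,"spin":0,"claw":0.05},{"tx":-0.7,"ty":0,"tz":-0.5,"spin":0,"claw":0.05}]'
python3 -m pendant '[{"tx":0,"ty":0,"tz":0,"spin":0,"claw":0.05},{"tx":0,"ty":0,"tz":0,"spin":0,"claw":0.05}]'
python3 - <<'E'
from h import *
i=cams.camera_info('wrist');im=cams.read_camera('wrist')[:,:,::-1].copy();cv2.imwrite('pics/w4.png',im)
np.save('w4.npy',i,allow_pickle=True);print(proj('wrist',[[.5466,-.1013,.028],[.5466,-.1013,.076],[.47,.155,.024]],i))
E
```

```text
time_s: 8.12
tool_pos: [0.4888, -0.1141, 0.2136]
tool_rot: [179.9, -0.3, 14.5]
force: [0.1, -0.8, 0.2]
grip_width: 0.0822
grasp_force: 0.0
time_s: 8.38
tool_pos: [0.488, -0.1143, 0.2101]
tool_rot: [180.0, -0.1, 14.4]
force: [0.0, 0.1, -0.8]
grip_width: 0.0822
grasp_force: 0.0
[[321.35846979 120.07180279]
 [321.58147295 124.72696571]
 [ 44.16476756 133.16497916]]
```

View pics/w4.png

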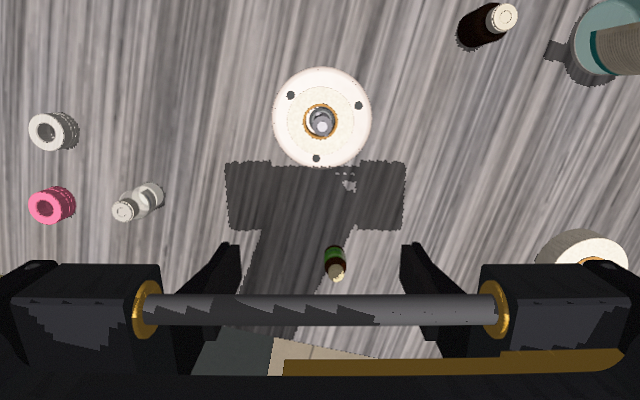

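The roll lies flat and concentric on the foot at (321,121), with the spindle tip at (322,125). The collar is at (47,131), the pink one at (48,205) and the pale vial at (130,207). I go over to the collar.

```bash
python3 -m pendant '[{"tx":0,"ty":-0.5,"tz":0,"spin":0,"claw":0.3},{"tx":0,"ty":-0.9,"tz":0,"spin":0,"claw":0.3},{"tx":0,"ty":-0.9,"tz":0,"spin":0,"claw":0.3},{"tx":0,"ty":-0.9,"tz":0,"spin":0,"claw":0.3},{"tx":0,"ty":-0.9,"tz":0,"spin":0,"claw":0.3},{"tx":0,"ty":-0.9,"tz":0,"spin":0,"claw":0.3},{"tx":0,"ty":-0.4,"tz":0,"spin":0,"claw":0.3},{"tx":0,"ty":0,"tz":0,"spin":0,"claw":0.3},{"tx":0,"ty":0,"tz":0,"spin":0,"claw":0.3},{"tx":0,"ty":0,"tz":0,"spin":0,"claw":0.3}]'
python3 - <<'E'
from h import *
im=cv2.imread('pics/w4.png');j=np.load('w4.npy',allow_pickle=True).item()
print('roll hole/tip now',ray('wrist',(321.5,125),.076,j),ray('wrist',(320.8,120.5),.028,j))
i=cams.camera_info('wrist');im=cams.read_camera('wrist')[:,:,::-1].copy();cv2.imwrite('pics/w5.png',im)
np.save('w5.npy',i,allow_pickle=True);print(proj('wrist',[.47,.155,.024],i))
u,v=proj('wrist',[.47,.155,.024],i)[0].astype(int);print(u,v)
for lo in(180,200,215):
  print('collar',circ(im,i,(u-28,v-28,u+28,v+22),.024,lo,255,sat=25))
E
```

```text
time_s: 9.68
tool_pos: [0.4208, 0.146, 0.2092]
tool_rot: [-180.0, 0.0, 14.3]
force: [0.0, -0.5, 1.3]
grip_width: 0.0609
grasp_force: 0.0
roll hole/tip now [ 0.54637923 -0.10129056  0.076     ] [ 0.54609867 -0.10089853  0.028     ]
[[323.11153381 130.43710348]]
323 130
collar (array([0.47131232, 0.15381892, 0.01779607]), np.float64(0.0115464640657829), 148)
collar (array([0.47097098, 0.15409376, 0.01728223]), np.float64(0.0009303380493092608), 106)
collar (array([0.47096109, 0.15401814, 0.01716834]), np.float64(0.0006367263295342408), 105)
```

View pics/w5.png

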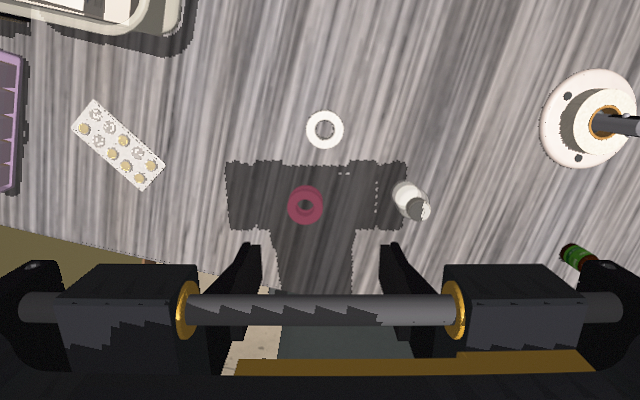

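The grey collar is at (324,130), the pink one at (305,205) and the pale vial at (410,203), clear of the grasp. I descend on the collar.

```bash
python3 -m pendant '[{"tx":0.5,"ty":0.03,"tz":0.5,"spin":0,"claw":0.3},{"tx":0.53,"ty":0.04,"tz":0.7,"spin":0,"claw":0.3},{"tx":0,"ty":0,"tz":0.7,"spin":0,"claw":0.3},{"tx":0,"ty":0,"tz":0.3,"spin":0,"claw":0.3},{"tx":0,"ty":0,"tz":0,"spin":0,"claw":0.3},{"tx":0,"ty":0,"tz":0,"spin":0,"claw":0.3}]'
python3 - <<'E'
from h import *
print(to_tool([.4714,.1553,.023]))
E
```

```text
time_s: 10.48
tool_pos: [0.4723, 0.1565, 0.1009]
tool_rot: [180.0, -0.1, 14.4]
force: [0.1, 0.0, -1.1]
grip_width: 0.061
grasp_force: 0.0
[-0.02665434  0.01701283  1.55718046]
```

```bash
python3 -m pendant '[{"tx":-0.02,"ty":0.02,"tz":0.5,"spin":0,"claw":0.3},{"tx":0,"ty":0,"tz":0.5,"spin":0,"claw":0.3},{"tx":0,"ty":0,"tz":0.4,"spin":0,"claw":0.3},{"tx":0,"ty":0,"tz":0.15,"spin":0,"claw":0.3},{"tx":0,"ty":0,"tz":0,"spin":0,"claw":0.3},{"tx":0,"ty":0,"tz":0,"spin":0,"claw":0.8},{"tx":0,"ty":0,"tz":0,"spin":0,"claw":0.8},{"tx":0,"ty":0,"tz":0,"spin":0,"claw":0.8},{"tx":0,"ty":0,"tz":0,"spin":0,"claw":0.8},{"tx":0,"ty":0,"tz":0,"spin":0,"claw":0.8}]' 40
```

```text
time_s: 11.72
tool_pos: [0.4709, 0.1551, 0.0223]
tool_rot: [180.0, -0.0, 14.4]
force: [-0.8, -0.8, 3.3]
grip_width: 0.0353
grasp_force: 40.0
```

```bash
python3 -m pendant '[{"tx":0,"ty":0,"tz":-0.3,"spin":0,"claw":0.8},{"tx":0,"ty":0,"tz":-0.8,"spin":0,"claw":0.8},{"tx":0,"ty":0,"tz":-0.9,"spin":0,"claw":0.8},{"tx":-0.1,"ty":0.5,"tz":-0.9,"spin":0,"claw":0.8},{"tx":-0.2,"ty":0.9,"tz":-0.6,"spin":0,"claw":0.8},{"tx":-0.2,"ty":0.9,"tz":-0.2,"spin":0,"claw":0.8},{"tx":-0.2,"ty":0.9,"tz":0,"spin":0,"claw":0.8},{"tx":-0.2,"ty":0.9,"tz":0,"spin":0,"claw":0.8},{"tx":-0.1,"ty":0.9,"tz":0,"spin":0,"claw":0.8},{"tx":0,"ty":0.4,"tz":0,"spin":0,"claw":0.8}]'
python3 -m pendant '[{"tx":0,"ty":0,"tz":0,"spin":0,"claw":0.8},{"tx":0,"ty":0,"tz":0,"spin":0,"claw":0.8},{"tx":0,"ty":0,"tz":0,"spin":0,"claw":0.8}]'
python3 - <<'E'
from h import *
o=env.get_obs();tp=o['tool_pos'];print(tp,o['tool_rot'])
i=cams.camera_info('wrist');im=cams.read_camera('wrist')[:,:,::-1].copy();cv2.imwrite('pics/w6.png',im)
np.save('w6.npy',i,allow_pickle=True)
print('tip',proj('wrist',[.5464,-.1013,.076],i))
a=np.radians(14.3)
for nm,r,z in(('topouter',.018,tp[2]+.0017),('botouter',.018,tp[2]-.0223),('tophole',.009,tp[2]+.0017)):
    P=[[tp[0]+r*np.cos(a+t),tp[1]+r*np.sin(a+t),z] for t in(0,np.pi/2,-np.pi/2,np.pi)];print(nm,proj('wrist',P,i).round(1).tolist())
A=cv2.resize(im[90:150,280:360],(400,300),interpolation=2);B=cv2.resize(im[220:300,270:370],(400,320),interpolation=2)
cv2.imwrite('pics/c6.png',np.hstack([cv2.copyMakeBorder(A,0,20,0,0,0),B]))
E
```

```text
time_s: 12.98
tool_pos: [0.489, -0.1214, 0.2075]
tool_rot: [180.0, -0.0, 14.2]
force: [-0.6, 0.3, -0.1]
grip_width: 0.0352
grasp_force: 40.0
time_s: 13.35
tool_pos: [0.4894, -0.1168, 0.2072]
tool_rot: [-180.0, -0.0, 14.5]
force: [-0.9, -0.8, -1.2]
grip_width: 0.0356
grasp_force: 40.0
[ 0.48936571 -0.11682771  0.20719314] [-1.79996070e+02 -5.07032128e-03  1.45454133e+01]
tip [[318.39603841 126.01134061]]
topouter [[318.7, 246.7], [280.0, 281.7], [357.1, 282.0], [318.5, 314.7]]
botouter [[318.9, 227.0], [285.0, 258.3], [352.6, 258.6], [318.7, 288.0]]
tophole [[318.6, 264.6], [299.3, 281.8], [337.9, 282.0], [318.5, 298.6]]
```

View pics/c6.png

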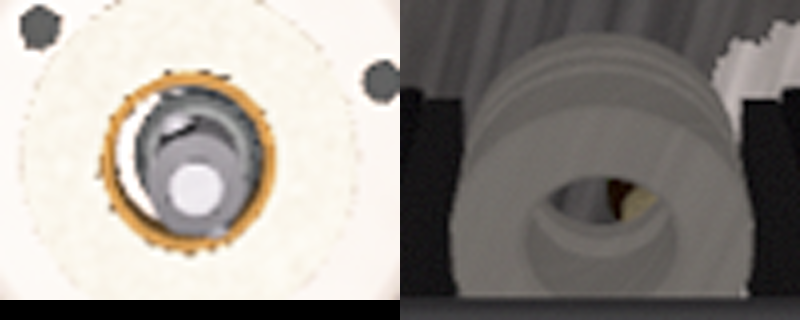

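The left crop shows the roll lying concentric and the tip's flat at about (319.0,127.8). The right crop shows the held collar centred near (320.3,282). I measure the tip disc precisely in all three frames.

```bash
python3 - <<'E'
from h import *
for n,(u,v) in(('w3',(319,133)),('w4',(322,125)),('w6',(319,128))):
    im=cv2.imread(f'pics/{n}.png');i=np.load(f'{n}.npy',allow_pickle=True).item()
    g=cv2.cvtColor(im,cv2.COLOR_BGR2GRAY)
    m=(g>195).astype(np.uint8);k,l,s,c=cv2.connectedComponentsWithStats(m,connectivity=4)
    for q in range(1,k):
        if 30<s[q,4]<200 and np.hypot(*(c[q]-[u,v]))<8: print(n,c[q],s[q,4],ray('wrist',c[q],.076,i))
    # ring: roll's outer top circle
E
```

```text
w3 [319.65822785 134.29113924] 79 [ 0.5454772  -0.10164901  0.076     ]
w4 [321.65822785 126.29113924] 79 [ 0.54544024 -0.10166096  0.076     ]
w6 [318.69767442 127.39534884] 86 [ 0.5454287  -0.10179349  0.076     ]
```

```bash
python3 -m pendant '[{"tx":0.5,"ty":0,"tz":0.3,"spin":0,"claw":0.8},{"tx":0.64,"ty":-0.03,"tz":0.6,"spin":0,"claw":0.8},{"tx":0,"ty":0,"tz":0.6,"spin":0,"claw":0.8},{"tx":0,"ty":0,"tz":0.3,"spin":0,"claw":0.8},{"tx":0,"ty":0,"tz":0,"spin":0,"claw":0.8},{"tx":0,"ty":0,"tz":0,"spin":0,"claw":0.8},{"tx":0,"ty":0,"tz":0,"spin":0,"claw":0.8}]'
python3 - <<'E'
from h import *
for k in range(4):
  cams.read_camera('wrist');print(to_tool([.5452,-.1009,.098])*50)
E
```

```text
time_s: 14.28
tool_pos: [0.5448, -0.1036, 0.1184]
tool_rot: [179.9, -0.1, 14.3]
force: [-0.0, 0.1, -0.1]
grip_width: 0.0353
grasp_force: 40.0
[ 1.08263217 -2.46115805 20.21894208]
[ 1.21416955 -2.39261443 20.02945219]
[ 1.32964251 -2.29274467 19.78995213]
[ 1.45895655 -2.26135226 19.58076894]
```

```bash
python3 -m pendant '[{"tx":0.03,"ty":-0.046,"tz":0.2,"spin":0,"claw":0.8},{"tx":0,"ty":0,"tz":0.08,"spin":0,"claw":0.8},{"tx":0,"ty":0,"tz":0,"spin":0,"claw":0.8},{"tx":0,"ty":0,"tz":0,"spin":0,"claw":0.8},{"tx":0,"ty":0,"tz":0,"spin":0,"claw":0.8}]'
python3 - <<'E'
from h import *
for k in range(3):
  cams.read_camera('wrist');print(to_tool([.5452,-.1009,.098])*50,env.get_obs()['force'])
E
```

```text
time_s: 15.1
tool_pos: [0.5452, -0.1007, 0.1032]
tool_rot: [180.0, -0.0, 14.4]
force: [-0.1, 0.3, -0.8]
grip_width: 0.0352
grasp_force: 40.0
[-0.01863011  0.21741086  5.24800508] [-0.01016198 -0.01433299 -0.23268254]
[0.0353526  0.25715473 5.186453  ] [-0.21440939 -0.25766181  0.00121749]
[0.0701142  0.25593934 5.16308369] [-0.18170617  0.0558567  -0.53904756]
```

```bash
python3 -m pendant '[{"tx":0,"ty":0,"tz":0.08,"spin":0,"claw":0.8},{"tx":0,"ty":0,"tz":0.08,"spin":0,"claw":0.8},{"tx":0,"ty":0,"tz":0.08,"spin":0,"claw":0.8},{"tx":0,"ty":0,"tz":0,"spin":0,"claw":0.8},{"tx":0,"ty":0,"tz":0,"spin":0,"claw":0.8}]'
python3 - <<'E'
from h import *
print(to_tool([.5452,-.1009,.090])*50,env.get_obs()['force'])
E
```

```text
time_s: 15.88
tool_pos: [0.545, -0.1006, 0.091]
tool_rot: [180.0, -0.0, 14.4]
force: [0.1, 0.1, -0.3]
grip_width: 0.0356
grasp_force: 40.0
[0.08020907 0.3670277  1.03477855] [ 0.10492569  0.11243234 -0.25365011]
```

```bash
python3 -m pendant '[{"tx":0,"ty":0,"tz":0.03,"spin":0,"claw":0.8},{"tx":0,"ty":0,"tz":0,"spin":0,"claw":0.8}]' | sed -n 1,4p
python3 -m pendant '[{"tx":0,"ty":0,"tz":0.03,"spin":0,"claw":0.8},{"tx":0,"ty":0,"tz":0,"spin":0,"claw":0.8}]' | sed -n 2,4p
python3 -m pendant '[{"tx":0,"ty":0,"tz":0.03,"spin":0,"claw":0.8},{"tx":0,"ty":0,"tz":0,"spin":0,"claw":0.8}]' | sed -n 2,4p
```

```text
time_s: 16.12
tool_pos: [0.5449, -0.1006, 0.0895]
tool_rot: [180.0, 0.0, 14.4]
force: [0.1, 0.1, -0.7]
tool_pos: [0.5449, -0.1006, 0.0879]
tool_rot: [180.0, 0.0, 14.4]
force: [-0.7, -1.1, -0.4]
tool_pos: [0.5448, -0.1006, 0.0864]
tool_rot: [-180.0, 0.0, 14.4]
force: [-0.0, 0.9, -0.7]
```

```bash
python3 -m pendant '[{"tx":0,"ty":0,"tz":0.03,"spin":0,"claw":0.8},{"tx":0,"ty":0,"tz":0,"spin":0,"claw":0.8}]' | sed -n '2p;4p'
python3 -m pendant '[{"tx":0,"ty":0,"tz":0.03,"spin":0,"claw":0.8},{"tx":0,"ty":0,"tz":0,"spin":0,"claw":0.8}]' | sed -n '2p;4p'
python3 -m pendant '[{"tx":0,"ty":0,"tz":0.03,"spin":0,"claw":0.8},{"tx":0,"ty":0,"tz":0,"spin":0,"claw":0.8}]' | sed -n '2p;4p'
```

```text
tool_pos: [0.5448, -0.1006, 0.0849]
force: [-0.5, 0.7, -0.8]
tool_pos: [0.5449, -0.1006, 0.0834]
force: [-0.7, -0.5, -0.8]
tool_pos: [0.5449, -0.1006, 0.0819]
force: [0.8, 0.8, -1.1]
```

```bash
python3 -m pendant '[{"tx":0,"ty":0,"tz":0.03,"spin":0,"claw":0.8},{"tx":0,"ty":0,"tz":0,"spin":0,"claw":0.8}]' | sed -n '2p;4p'
python3 -m pendant '[{"tx":0,"ty":0,"tz":0.03,"spin":0,"claw":0.8},{"tx":0,"ty":0,"tz":0,"spin":0,"claw":0.8}]' | sed -n '2p;4p'
```

```text
tool_pos: [0.5449, -0.1006, 0.0804]
force: [0.4, -0.4, -0.7]
tool_pos: [0.5449, -0.1006, 0.0789]
force: [-0.2, -0.2, -0.3]
```

```bash
python3 -m pendant '[{"tx":0,"ty":0,"tz":0.03,"spin":0,"claw":0.8},{"tx":0,"ty":0,"tz":0,"spin":0,"claw":0.8}]' | sed -n '2p;4p'
python3 -m pendant '[{"tx":0,"ty":0,"tz":0.03,"spin":0,"claw":0.8},{"tx":0,"ty":0,"tz":0,"spin":0,"claw":0.8}]' | sed -n '2p;4p'
python3 -m pendant '[{"tx":0,"ty":0,"tz":0.03,"spin":0,"claw":0.8},{"tx":0,"ty":0,"tz":0,"spin":0,"claw":0.8}]' | sed -n '2p;4p'
```

```text
tool_pos: [0.5449, -0.1006, 0.0774]
force: [-0.4, -0.4, -0.5]
tool_pos: [0.5449, -0.1006, 0.0759]
force: [-0.4, -0.1, 0.2]
tool_pos: [0.5453, -0.1006, 0.0748]
force: [0.4, 1.0, 1.7]
```

```bash
python3 -m pendant '[{"tx":0,"ty":0,"tz":0.03,"spin":0,"claw":0.8},{"tx":0,"ty":0,"tz":0,"spin":0,"claw":0.8}]' | sed -n '2p;4p'
python3 -m pendant '[{"tx":0,"ty":0,"tz":0.03,"spin":0,"claw":0.8},{"tx":0,"ty":0,"tz":0,"spin":0,"claw":0.8}]' | sed -n '2p;4p'
```

```text
tool_pos: [0.5458, -0.1007, 0.0741]
force: [-1.2, -0.3, 5.4]
tool_pos: [0.5458, -0.1012, 0.0723]
force: [-0.2, -1.3, 3.7]
```

Contact with the balls came at TCP z of about 0.0755, so the click is expected near 0.066. I continue in 1 mm steps.

```bash
python3 -m pendant '[{"tx":0,"ty":0,"tz":0.02,"spin":0,"claw":0.8},{"tx":0,"ty":0,"tz":0,"spin":0,"claw":0.8}]' | sed -n '2p;4p'
python3 -m pendant '[{"tx":0,"ty":0,"tz":0.02,"spin":0,"claw":0.8},{"tx":0,"ty":0,"tz":0,"spin":0,"claw":0.8}]' | sed -n '2p;4p'
python3 -m pendant '[{"tx":0,"ty":0,"tz":0.02,"spin":0,"claw":0.8},{"tx":0,"ty":0,"tz":0,"spin":0,"claw":0.8}]' | sed -n '2p;4p'
```

```text
tool_pos: [0.5458, -0.1012, 0.0712]
force: [1.0, -1.8, 3.9]
tool_pos: [0.5451, -0.1009, 0.0692]
force: [2.3, -2.1, 0.3]
tool_pos: [0.5446, -0.1007, 0.0675]
force: [3.9, -1.6, -6.4]
```

```bash
python3 -m pendant '[{"tx":0,"ty":0,"tz":0.01,"spin":0,"claw":0.8},{"tx":0,"ty":0,"tz":0,"spin":0,"claw":0.8}]' | sed -n '2p;4p'
python3 -m pendant '[{"tx":0,"ty":0,"tz":0.01,"spin":0,"claw":0.8},{"tx":0,"ty":0,"tz":0,"spin":0,"claw":0.8}]' | sed -n '2p;4p'
```

```text
tool_pos: [0.5447, -0.1007, 0.0675]
force: [2.7, -1.7, -5.2]
tool_pos: [0.5447, -0.1006, 0.0674]
force: [2.6, -1.5, -4.9]
```

```bash
python3 -m pendant '[{"tx":0,"ty":0,"tz":0.01,"spin":0,"claw":0.8},{"tx":0,"ty":0,"tz":0,"spin":0,"claw":0.8}]' | sed -n '2p;4p'
python3 -m pendant '[{"tx":0,"ty":0,"tz":0.01,"spin":0,"claw":0.8},{"tx":0,"ty":0,"tz":0,"spin":0,"claw":0.8}]' | sed -n '2p;4p'
```

```text
tool_pos: [0.5449, -0.1004, 0.0672]
force: [-0.2, -1.4, -2.6]
tool_pos: [0.5448, -0.1004, 0.0662]
force: [1.4, -1.1, -4.7]
```

```bash
python3 -m pendant '[{"tx":0,"ty":0,"tz":0.01,"spin":0,"claw":0.8},{"tx":0,"ty":0,"tz":0,"spin":0,"claw":0.8}]' | sed -n '1,2p;4p'
```

```text
time_s: 21.12
tool_pos: [0.5449, -0.1004, 0.066]
force: [1.4, -0.8, -2.4]
```

Still a light pull down at the expected height (0.066), so it is essentially in the groove. One more half millimetre.

```bash
python3 -m pendant '[{"tx":0,"ty":0,"tz":0.01,"spin":0,"claw":0.8},{"tx":0,"ty":0,"tz":0,"spin":0,"claw":0.8}]' | sed -n '1,2p;4p'
```

```text
time_s: 21.38
tool_pos: [0.545, -0.1003, 0.0658]
force: [-0.5, -0.4, 1.4]
```

The force has crossed zero, so the collar is centred in the groove. I release and back off.

```bash
python3 -m pendant '[{"tx":0,"ty":0,"tz":0,"spin":0,"claw":0.4},{"tx":0,"ty":0,"tz":0,"spin":0,"claw":0.3},{"tx":0,"ty":0,"tz":0,"spin":0,"claw":0.3},{"tx":0,"ty":0,"tz":0,"spin":0,"claw":0.3},{"tx":0,"ty":0,"tz":-0.3,"spin":0,"claw":0.3},{"tx":0,"ty":0,"tz":-0.7,"spin":0,"claw":0.3},{"tx":0,"ty":0,"tz":-0.8,"spin":0,"claw":0.3},{"tx":-0.6,"ty":0,"tz":-0.7,"spin":0,"claw":0.3},{"tx":-0.6,"ty":0,"tz":-0.4,"spin":0,"claw":0.3},{"tx":0,"ty":0,"tz":0,"spin":0,"claw":0.3}]'
python3 -m pendant '[{"tx":0,"ty":0,"tz":0,"spin":0,"claw":0.3},{"tx":0,"ty":0,"tz":0,"spin":0,"claw":0.3},{"tx":0,"ty":0,"tz":0,"spin":0,"claw":0.3}]' | head -1
python3 - <<'E'
from h import *
i=cams.camera_info('wrist');im=cams.read_camera('wrist')[:,:,::-1].copy()
u,v=proj('wrist',[.5454,-.1017,.068],i)[0].astype(int)
s=cams.read_camera('scene')[:,:,::-1]
t=.0435+.024
P=[[.5454+.018*np.cos(a),-.1017+.018*np.sin(a),t] for a in np.linspace(0,6.28,5)[:4]]
print(proj('wrist',P,i)-[u-40,v-40],'tip',proj('wrist',[.5454,-.1017,.076],i)-[u-40,v-40])
cv2.imwrite('pics/c7.png',np.hstack([cv2.resize(im[v-40:v+40,u-40:u+40],(400,400),interpolation=2),cv2.resize(s[190:250,262:322],(400,400),interpolation=2)]))
print(circ(im,i,(u-35,v-35,u+35,v+35),t,150,255)) if 0 else None
E
```

```text
time_s: 22.62
tool_pos: [0.4869, -0.1166, 0.2134]
tool_rot: [179.7, -0.2, 14.3]
force: [1.1, 0.0, -0.0]
grip_width: 0.061
grasp_force: 0.0
time_s: 23.0
[[46.34048019 18.39336772]
 [19.06580886 35.01322856]
 [35.18420517 62.19715325]
 [62.09456239 46.34589501]] tip [[40.70528748 41.62766028]]
```

View pics/c7.png

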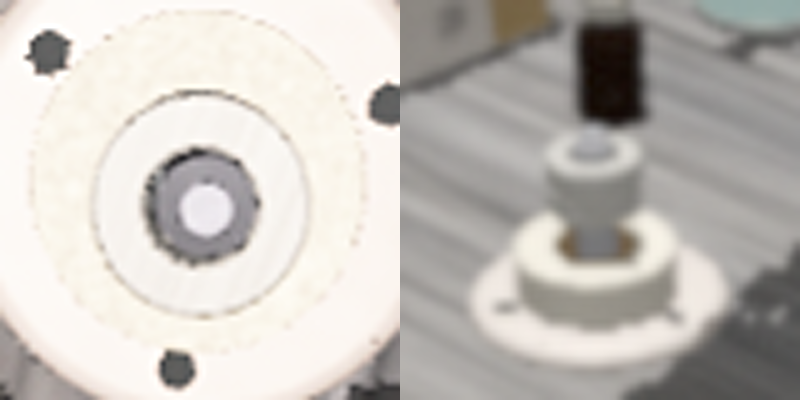

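The last crops show the collar level round the spindle, hanging clear above the roll with the tip showing. The roll is flat on the foot and the gripper is away. I hand it in.

```bash
python3 -c "
from cell import env
print(env.sign_off())"
```

```text
the job is handed in; nothing more can be done
None
```

The job is handed in: the roll lies flat on the foot, and the collar hangs level above it with the gripper clear. I felt the click about 9.7 mm past first contact with the balls and let go there. The hand-in returned no verdict.

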